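# Transfer ignition cylinders from the intake rack to the coding dock in row order

## Robot

A 7-joint arm with a two-finger parallel gripper is mounted at the origin on the work surface. World frame = base frame: x ahead of the robot, y to its left, z up, the work surface at z = 0. Lengths are in m, angles in rad, forces in N, time in s.
With the tool pointing down it reaches from about 0.425 to 0.925 m from the base axis. Payload 6.8 kg.
Tool frame: the origin (TCP) lies between the finger pads; the fingertips stand r.tip_extent ahead of it and the grasp point (between the pads) lies 5 mm behind it (r.tip_extent is the distance from the TCP to the fingertips, in m); y points along the fingers, x is the direction in which the jaws open and shut, and the axes are right-handed (so a half turn about y gives the same grasp; the last joint's range is limited). The gripper opens to 85 mm and grips with 20 to 120 N. Pads are 22 mm wide; open, the fingers measure 114 mm over their backs; the gripper's body (76 mm by 85 mm) begins 54 mm behind the grasp point. The pads swing forward as they close: fully open they stand 13 mm farther back than shut.
Start: joints at [-1.393, 0.477, 0.022, 1.555, -0.011, 1.109, -0.083], TCP at [0.19, 0.648, 0.245] pointing down, gripper open.
Joint ranges: [-2.96, 2.96], [-0.34, 2.1], [-1.41, 1.46], [0.24, 2.44], [-1.37, 4.51], [0.17, 1.92], [-2.96, 2.96]. Speed limits (rad/s): [2.39, 2.39, 3.14, 3.14, 3.14, 3.14, 3.14].

## Interface

Orientations are given as a rotation vector (axis times angle).
In Python, from bench import r gives the robot as it stands.
- The arm moves only by the tool send_rows, never from a script. Its argument "plan" is a list of rows, each a list of 5 numbers: the shift along the tool's x, y, z in cm, then the turn about the tool's y in degrees, then the opening, from 0 (shut) to 1 (fully open). In form: [[dx, dy, dz, spin, grip], ...]. A call has 1 to 12 rows; each row shifts and turns the commanded pose from where the row before left it, along the tool's axes as they then stand; what a row does not reach is not made up. A row lasts 1/8 s, in which the tool goes at most 62.5 mm and 10.7 degrees, less where a joint would pass 70% of its speed; a pose out of reach is approached as far as the arm can. A call is refused whole if a number of a shift passes 6.25 or a number of a turn 10.7, either way. A call with a gripper value outside its range is refused whole. The fingers move at their own pace and stop on an object; "force" is the grip in N (left out, the last holds). Time passes only in rows, so rows that do not move let the fingers close. It gives the time, the measured TCP pose, the force and the opening at its end, in the units of the state.
- r.get_obs(): the state, without advancing time (a new reading comes with each control period).
- r.grab_frame(name): name is "scene" or "top"; returns a dict with "image" (480x640x3 uint8, red, green, blue), "camera_matrix" (3x3 intrinsics, pixels), "cam_to_world" (4x4, takes a point from camera to world coordinates). Camera axes: x right, y down, z forward; pixel columns grow to the right and rows downward; lengths in m; the calibration is good to about 2 mm. A picture is of the moment at which its call begins. There is no depth.
- r.hand_in(): hands the job in, once; it reports no verdict.
Trained networks look in the newest picture that a camera, given by its name, has taken for a name from the list of things; names that differ only in an ending like _2 or _b are one class to them, and where a whole thing is asked for, a point or a joint stands for the part that bears it (a point fixed in the world has none). Each returns a list of dicts, best first, with "p" (0 to 1); they miss things now and then, are a little off and sometimes report something else, mostly with a low value. They report only what shows in the picture. A call takes as long as a camera call.
- r.recognise(camera, target): "rect" ([left, top, right, bottom] in pixels, round what is visible of it).
The state is a dict: "clock": time; "joints": joint angles; "qvel": joint speeds; "tau": joint torques, N m; "tcp_pos": TCP position; "orientation": TCP orientation; "contact_force": force on the tool from outside, world axes, zero at the start; "moment": the same for the moment, N m; "grip_width": finger opening in m.
Only numpy, scipy, OpenCV 4.12 (cv2) and the standard library are available. Lean on these libraries where they do the work, as an engineer would, in place of code of your own. Each camera call takes 0.05 s, during which the arm holds its last target.

## Task

Move the four ignition cylinders from the coloured dishes of the intake rack to the four grey nests of the coding dock, keeping their order in the row: the cylinder now at the left end of the intake row, as seen from the robot, goes into the nest next to the dock's green end block, the next one into the nest beside it, and so on to the grey end block. Leave each standing upright on the floor of its nest, let go and at rest, and never knock one over on the way.

Things in the scene. Friction and masses are not known exactly. Their poses are not given: they have to be found in the camera images.
- cyl_red_mid (a point): Centre (half-way up, on the axis) of the red-capped ignition cylinder: a plain upright brass cylinder, 32 mm in diameter and 70 mm tall, 110 to 225 g, whose top 20 mm are red plastic. Its z axis points up along the cylinder; its yaw has no meaning. Its underside is 35 mm below this point. It starts standing in the dish of its own colour.
- cyl_yellow_mid (a point): Centre (half-way up, on the axis) of the yellow-capped ignition cylinder: a plain upright brass cylinder, 32 mm in diameter and 70 mm tall, 110 to 225 g, whose top 20 mm are yellow plastic. Its z axis points up along the cylinder; its yaw has no meaning. Its underside is 35 mm below this point. It starts standing in the dish of its own colour.
- cyl_blue_mid (a point): Centre (half-way up, on the axis) of the blue-capped ignition cylinder: a plain upright brass cylinder, 32 mm in diameter and 70 mm tall, 110 to 225 g, whose top 20 mm are blue plastic. Its z axis points up along the cylinder; its yaw has no meaning. Its underside is 35 mm below this point. It starts standing in the dish of its own colour.
- cyl_white_mid (a point): Centre (half-way up, on the axis) of the white-capped ignition cylinder: a plain upright brass cylinder, 32 mm in diameter and 70 mm tall, 110 to 225 g, whose top 20 mm are white plastic. Its z axis points up along the cylinder; its yaw has no meaning. Its underside is 35 mm below this point. It starts standing in the dish of its own colour.
- dish_red: Red round dish, 64 mm across (56 inside), 9 high, floor 3 thick, fixed on the dark steel intake rack (plate 10 mm thick); holds the red cylinder at the start. Origin: centre of its underside. Its y axis runs along the row to the left seen from the robot, within 0.25 rad of world y. Four dishes in a straight row, 70 mm apart, colours in any order. Flat parts under 15 mm tall lie on the ledge behind.
- dish_yellow: Yellow round dish, 64 mm across (56 inside), 9 high, floor 3 thick, fixed on the dark steel intake rack (plate 10 mm thick); holds the yellow cylinder at the start. Origin: centre of its underside. Its y axis runs along the row to the left seen from the robot, within 0.25 rad of world y. Four dishes in a straight row, 70 mm apart, colours in any order. Flat parts under 15 mm tall lie on the ledge behind.
- dish_blue: Blue round dish, 64 mm across (56 inside), 9 high, floor 3 thick, fixed on the dark steel intake rack (plate 10 mm thick); holds the blue cylinder at the start. Origin: centre of its underside. Its y axis runs along the row to the left seen from the robot, within 0.25 rad of world y. Four dishes in a straight row, 70 mm apart, colours in any order. Flat parts under 15 mm tall lie on the ledge behind.
- dish_white: White round dish, 64 mm across (56 inside), 9 high, floor 3 thick, fixed on the dark steel intake rack (plate 10 mm thick); holds the white cylinder at the start. Origin: centre of its underside. Its y axis runs along the row to the left seen from the robot, within 0.25 rad of world y. Four dishes in a straight row, 70 mm apart, colours in any order. Flat parts under 15 mm tall lie on the ledge behind.
- dock: Coding dock, left or right of the intake: fixed black plate 140 x 340 x 10 mm with a row of four grey round nests. Origin: at table height under the row's middle; y along the row, to the left seen from the robot. Nest centres at x 0, y +105, +35, -35, -105 mm. Nest 56 mm inside, floor 13 and rim 19 mm above the table (a standing cylinder's centre is at 48). Flat parts under 15 mm tall lie behind.
- end_green: Green end block of the dock, 60 x 22 x 22 mm, fixed on the plate at one end of the row of nests (49 mm beyond the last nest's centre, at y = +154 or -154 mm in the dock's frame); a like block in grey stands at the other end. Origin: centre of its underside.

How it is judged:
At the end, for the whole second after the job is handed in: All four stand upright (0.1 rad) on the floors of the dock nests, within 14 mm of the nest centres in x and y, centres 43 to 53 mm above the table, released, at rest; their order from the green block on is that of the intake row (dish colours) from its left end seen from the robot ((y of cyl_red_mid in the frame of dock between 0.091 and 0.119 m or y of cyl_red_mid in the frame of dock between 0.021 and 0.049 m or y of cyl_red_mid in the frame of dock between -0.049 and -0.021 m or y of cyl_red_mid in the frame of dock between -0.119 and -0.091 m) and x of cyl_red_mid in the frame of dock between -0.014 and 0.014 m and z of cyl_red_mid in the frame of dock between 0.043 and 0.053 m and angle between each of cyl_red_mid, cyl_yellow_mid, cyl_blue_mid, cyl_white_mid's own z axis and vertical below 0.1 rad and linear speed of each of cyl_red, cyl_yellow, cyl_blue, cyl_white below 0.02 m/s and (y of cyl_yellow_mid in the frame of dock between 0.091 and 0.119 m or y of cyl_yellow_mid in the frame of dock between 0.021 and 0.049 m or y of cyl_yellow_mid in the frame of dock between -0.049 and -0.021 m or y of cyl_yellow_mid in the frame of dock between -0.119 and -0.091 m) and x of cyl_yellow_mid in the frame of dock between -0.014 and 0.014 m and z of cyl_yellow_mid in the frame of dock between 0.043 and 0.053 m and (y of cyl_blue_mid in the frame of dock between 0.091 and 0.119 m or y of cyl_blue_mid in the frame of dock between 0.021 and 0.049 m or y of cyl_blue_mid in the frame of dock between -0.049 and -0.021 m or y of cyl_blue_mid in the frame of dock between -0.119 and -0.091 m) and x of cyl_blue_mid in the frame of dock between -0.014 and 0.014 m and z of cyl_blue_mid in the frame of dock between 0.043 and 0.053 m and (y of cyl_white_mid in the frame of dock between 0.091 and 0.119 m or y of cyl_white_mid in the frame of dock between 0.021 and 0.049 m or y of cyl_white_mid in the frame of dock between -0.049 and -0.021 m or y of cyl_white_mid in the frame of dock between -0.119 and -0.091 m) and x of cyl_white_mid in the frame of dock between -0.014 and 0.014 m and z of cyl_white_mid in the frame of dock between 0.043 and 0.053 m and ((y of dish_yellow in the frame of dish_red above 0 m and ((horizontal distance between cyl_yellow_mid and end_green below 0.084 m and horizontal distance between cyl_red_mid and end_green above 0.084 m) or (horizontal distance between cyl_yellow_mid and end_green below 0.154 m and horizontal distance between cyl_red_mid and end_green above 0.154 m) or (horizontal distance between cyl_yellow_mid and end_green below 0.224 m and horizontal distance between cyl_red_mid and end_green above 0.224 m))) or (y of dish_yellow in the frame of dish_red below 0 m and ((horizontal distance between cyl_red_mid and end_green below 0.084 m and horizontal distance between cyl_yellow_mid and end_green above 0.084 m) or (horizontal distance between cyl_red_mid and end_green below 0.154 m and horizontal distance between cyl_yellow_mid and end_green above 0.154 m) or (horizontal distance between cyl_red_mid and end_green below 0.224 m and horizontal distance between cyl_yellow_mid and end_green above 0.224 m)))) and ((y of dish_blue in the frame of dish_red above 0 m and ((horizontal distance between cyl_blue_mid and end_green below 0.084 m and horizontal distance between cyl_red_mid and end_green above 0.084 m) or (horizontal distance between cyl_blue_mid and end_green below 0.154 m and horizontal distance between cyl_red_mid and end_green above 0.154 m) or (horizontal distance between cyl_blue_mid and end_green below 0.224 m and horizontal distance between cyl_red_mid and end_green above 0.224 m))) or (y of dish_blue in the frame of dish_red below 0 m and ((horizontal distance between cyl_red_mid and end_green below 0.084 m and horizontal distance between cyl_blue_mid and end_green above 0.084 m) or (horizontal distance between cyl_red_mid and end_green below 0.154 m and horizontal distance between cyl_blue_mid and end_green above 0.154 m) or (horizontal distance between cyl_red_mid and end_green below 0.224 m and horizontal distance between cyl_blue_mid and end_green above 0.224 m)))) and ((y of dish_blue in the frame of dish_yellow above 0 m and ((horizontal distance between cyl_blue_mid and end_green below 0.084 m and horizontal distance between cyl_yellow_mid and end_green above 0.084 m) or (horizontal distance between cyl_blue_mid and end_green below 0.154 m and horizontal distance between cyl_yellow_mid and end_green above 0.154 m) or (horizontal distance between cyl_blue_mid and end_green below 0.224 m and horizontal distance between cyl_yellow_mid and end_green above 0.224 m))) or (y of dish_blue in the frame of dish_yellow below 0 m and ((horizontal distance between cyl_yellow_mid and end_green below 0.084 m and horizontal distance between cyl_blue_mid and end_green above 0.084 m) or (horizontal distance between cyl_yellow_mid and end_green below 0.154 m and horizontal distance between cyl_blue_mid and end_green above 0.154 m) or (horizontal distance between cyl_yellow_mid and end_green below 0.224 m and horizontal distance between cyl_blue_mid and end_green above 0.224 m)))) and ((y of dish_white in the frame of dish_red above 0 m and ((horizontal distance between cyl_white_mid and end_green below 0.084 m and horizontal distance between cyl_red_mid and end_green above 0.084 m) or (horizontal distance between cyl_white_mid and end_green below 0.154 m and horizontal distance between cyl_red_mid and end_green above 0.154 m) or (horizontal distance between cyl_white_mid and end_green below 0.224 m and horizontal distance between cyl_red_mid and end_green above 0.224 m))) or (y of dish_white in the frame of dish_red below 0 m and ((horizontal distance between cyl_red_mid and end_green below 0.084 m and horizontal distance between cyl_white_mid and end_green above 0.084 m) or (horizontal distance between cyl_red_mid and end_green below 0.154 m and horizontal distance between cyl_white_mid and end_green above 0.154 m) or (horizontal distance between cyl_red_mid and end_green below 0.224 m and horizontal distance between cyl_white_mid and end_green above 0.224 m)))) and ((y of dish_white in the frame of dish_yellow above 0 m and ((horizontal distance between cyl_white_mid and end_green below 0.084 m and horizontal distance between cyl_yellow_mid and end_green above 0.084 m) or (horizontal distance between cyl_white_mid and end_green below 0.154 m and horizontal distance between cyl_yellow_mid and end_green above 0.154 m) or (horizontal distance between cyl_white_mid and end_green below 0.224 m and horizontal distance between cyl_yellow_mid and end_green above 0.224 m))) or (y of dish_white in the frame of dish_yellow below 0 m and ((horizontal distance between cyl_yellow_mid and end_green below 0.084 m and horizontal distance between cyl_white_mid and end_green above 0.084 m) or (horizontal distance between cyl_yellow_mid and end_green below 0.154 m and horizontal distance between cyl_white_mid and end_green above 0.154 m) or (horizontal distance between cyl_yellow_mid and end_green below 0.224 m and horizontal distance between cyl_white_mid and end_green above 0.224 m)))) and ((y of dish_white in the frame of dish_blue above 0 m and ((horizontal distance between cyl_white_mid and end_green below 0.084 m and horizontal distance between cyl_blue_mid and end_green above 0.084 m) or (horizontal distance between cyl_white_mid and end_green below 0.154 m and horizontal distance between cyl_blue_mid and end_green above 0.154 m) or (horizontal distance between cyl_white_mid and end_green below 0.224 m and horizontal distance between cyl_blue_mid and end_green above 0.224 m))) or (y of dish_white in the frame of dish_blue below 0 m and ((horizontal distance between cyl_blue_mid and end_green below 0.084 m and horizontal distance between cyl_white_mid and end_green above 0.084 m) or (horizontal distance between cyl_blue_mid and end_green below 0.154 m and horizontal distance between cyl_white_mid and end_green above 0.154 m) or (horizontal distance between cyl_blue_mid and end_green below 0.224 m and horizontal distance between cyl_white_mid and end_green above 0.224 m))))); the robot touches nothing.
It fails at once if the red cylinder is knocked over (tilted more than 0.8 rad) (angle between cyl_red_mid's own z axis and vertical above 0.8 rad).
It fails at once if the yellow cylinder is knocked over (tilted more than 0.8 rad) (angle between cyl_yellow_mid's own z axis and vertical above 0.8 rad).
It fails at once if the blue cylinder is knocked over (tilted more than 0.8 rad) (angle between cyl_blue_mid's own z axis and vertical above 0.8 rad).
It fails at once if the white cylinder is knocked over (tilted more than 0.8 rad) (angle between cyl_white_mid's own z axis and vertical above 0.8 rad).
It also fails if it takes over 98 s, if anything falls off the work surface, if the arm or the gripper's body presses on something with over 40 N, if the wrist force passes 120 N, or if a joint passes its speed limit or range.

## Working session

There is one attempt and no reset: what is moved stays moved. The work goes in short steps, Python scripts to look and compute and a tool call to move; the robot and the scene stay as the last step left them, time stands still between calls to the robot, and variables do not carry over. Pictures are saved under pics/ and viewed, and the job is handed in when it is done.

Besides the shell and the picture viewer there is one more tool, called after ">>>" as name(argument=value, ...), one argument or row to a line, values as JSON. send_rows: Moves the arm, as the interface text tells. Its arguments: {"type":"object","properties":{"plan":{"type":"array","items":{"type":"array","items":{"type":"number"}}},"force":{"type":"number"}},"required":["plan"]}

```bash
mkdir -p pics; ls; cat > h.py <<'E'
import numpy as np,cv2
from bench import r
def grab(n,fn):
    f=r.grab_frame(n); cv2.imwrite('pics/'+fn,f['image'][:,:,::-1]); return f
def pix2w(f,u,v,z):
    K=np.array(f['camera_matrix']);T=np.array(f['cam_to_world'])
    d=T[:3,:3]@np.linalg.solve(K,[u,v,1.]);o=T[:3,3]
    return o+d*(z-o[2])/d[2]
def w2pix(f,p):
    K=np.array(f['camera_matrix']);T=np.array(f['cam_to_world'])
    c=K@(T[:3,:3].T@(np.array(p)-T[:3,3]));return c[:2]/c[2]
E
python3 - <<'E'
from h import *
f=grab('top','t0.png');g=grab('scene','s0.png')
import pickle;pickle.dump((f,g),open('f0.pkl','wb'))
print(r.get_obs(),r.tip_extent)
print(f['cam_to_world'],f['camera_matrix'],g['cam_to_world'])
E
```

```text
pics
{'clock': 0.1, 'joints': array([-1.39309139,  0.47772144,  0.02233123,  1.55633245, -0.0114795 ,
        1.10929977, -0.08312433]), 'qvel': array([ 0.00059822, -0.00242278, -0.00037574, -0.00213846, -0.00072524,
       -0.00138772, -0.00058446]), 'tau': array([ 4.57763497e-03, -5.97762930e+01,  1.61358386e+00, -2.81955045e+01,
        1.27685085e-02,  5.04531810e-03,  1.88757554e-05]), 'tcp_pos': array([0.19016813, 0.6471353 , 0.24442852]), 'orientation': array([-1.3320571 , -0.99527748,  0.99731286]), 'contact_force': array([-1.01292   ,  0.79569501, -0.46479738]), 'moment': array([-0.05599483,  0.026806  ,  0.04862193]), 'grip_width': 0.08558035526557368} 0.014
[[ 7.26372497e-02 -9.72258973e-01  2.22342796e-01  2.99067937e-01]
 [-9.97342626e-01 -6.95532904e-02  2.16801026e-02 -9.74906931e-04]
 [-5.61400128e-03 -2.23326731e-01 -9.74727477e-01  1.06919616e+00]
 [ 0.00000000e+00  0.00000000e+00  0.00000000e+00  1.00000000e+00]] [[498.82923804   0.         312.19063443]
 [  0.         498.82923804 237.2015597 ]
 [  0.           0.           1.        ]] [[-0.6047797   0.58702698 -0.5381829   1.01243793]
 [ 0.79630431  0.45581256 -0.39766111  0.36617186]
 [ 0.01187273 -0.66905473 -0.7431183   0.76021703]
 [ 0.          0.          0.          1.        ]]
```

View pics/t0.png

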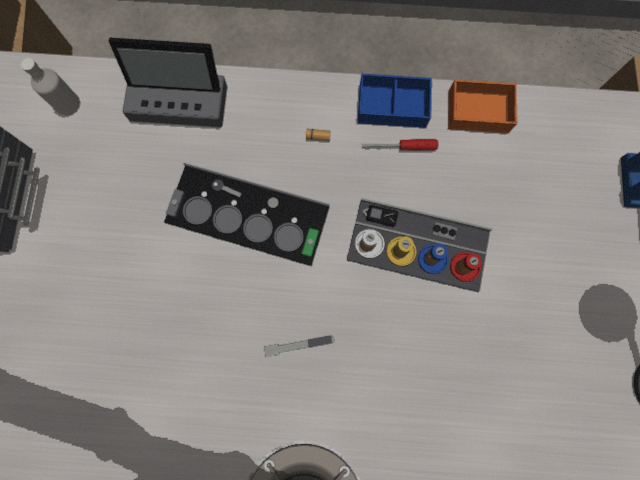

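View pics/s0.png

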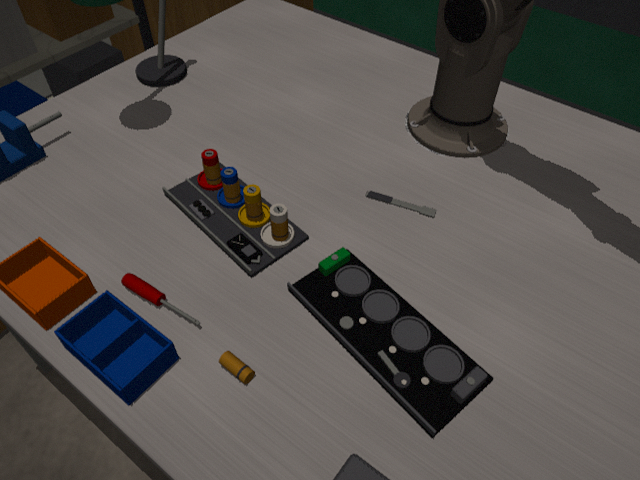

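```bash
python3 - <<'E'
from h import *
from scipy.spatial.transform import Rotation as R
print(R.from_rotvec(r.get_obs()['orientation']).as_matrix().round(3))
for c in ['red','yellow','blue','white']:
    for t in ['cyl_%s_mid'%c,'dish_%s'%c]:
        print(t,[(np.round(d['rect']),round(d['p'],2)) for d in r.recognise('top',t)[:2]])
for t in ['dock','end_green']:
    print(t,[(np.round(d['rect']),round(d['p'],2)) for d in r.recognise('top',t)[:2]])
E
```

```text
[[ 0.282 -0.    -0.959]
 [ 0.959 -0.002  0.282]
 [-0.002 -1.    -0.   ]]
cyl_red_mid [(array([456., 256., 483., 275.]), 0.92)]
dish_red [(array([451., 254., 478., 280.]), 0.7)]
cyl_yellow_mid [(array([392., 238., 413., 256.]), 0.72)]
dish_yellow [(array([385., 237., 415., 268.]), 0.81)]
cyl_blue_mid [(array([426., 244., 447., 261.]), 0.89), (array([418., 244., 446., 274.]), 0.58)]
dish_blue [(array([418., 246., 447., 274.]), 0.86), (array([451., 255., 481., 282.]), 0.6)]
cyl_white_mid [(array([362., 232., 380., 251.]), 0.77)]
dish_white [(array([359., 234., 387., 256.]), 0.56)]
dock [(array([170., 162., 329., 267.]), 0.57)]
end_green [(array([302., 231., 322., 257.]), 0.52)]
```

```bash
python3 - <<'E'
import pickle
from h import *
f,g=pickle.load(open('f0.pkl','rb'))
a=f['image'][225:295,345:495,::-1];a=cv2.resize(a,None,fx=5,fy=5,interpolation=cv2.INTER_CUBIC)
cv2.imwrite('pics/c1.png',a)
a=f['image'][160:270,160:335,::-1];a=cv2.resize(a,None,fx=4.5,fy=4.5,interpolation=cv2.INTER_CUBIC)
cv2.imwrite('pics/c2.png',a)
a=g['image'][140:250,170:310,::-1];a=cv2.resize(a,None,fx=5,fy=5,interpolation=cv2.INTER_CUBIC)
cv2.imwrite('pics/c3.png',a)
E
```

```text
(no output)
```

View pics/c1.png

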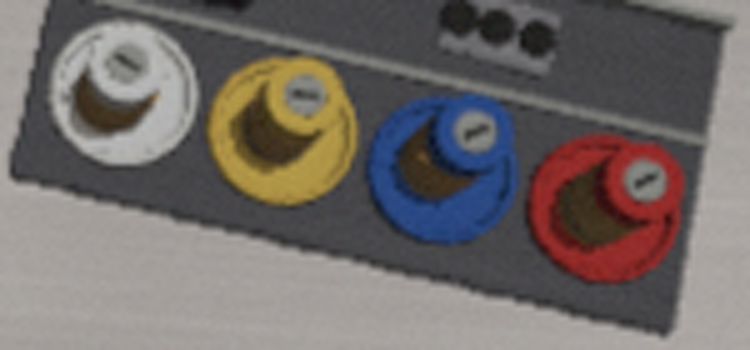

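View pics/c2.png

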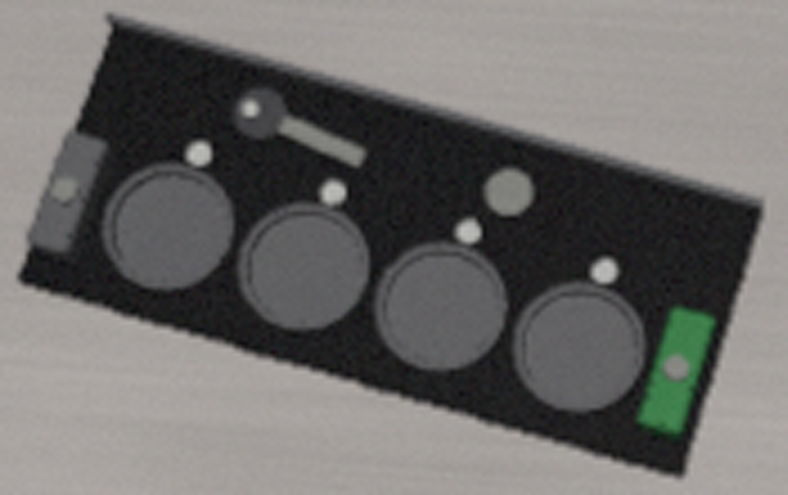

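View pics/c3.png

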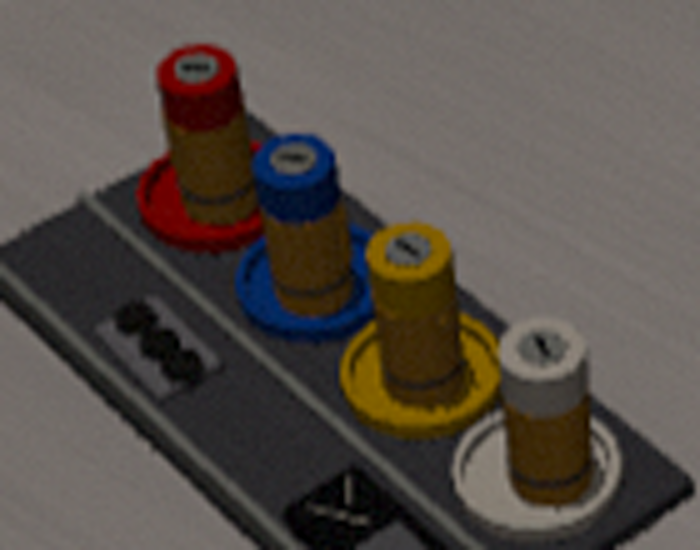

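```bash
python3 - <<'E'
import pickle
from h import *
f,g=pickle.load(open('f0.pkl','rb'))
s=lambda p,k,o:[(q+.5)/k-.5+oo for q,oo in zip(p,o)]
T=dict(w=(122,62),y=(306,94),b=(474,130),r=(645,180))
S=dict(w=(543,347),y=(408,248),b=(294,158),r=(197,68))
D=dict(w=(123,92),y=(283,130),b=(443,170),r=(603,209))
def stereo(p,q):
    A=[];B=[]
    for F,uv in((f,p),(g,q)):
        K=F['camera_matrix'];M=F['cam_to_world'];d=M[:3,:3]@np.linalg.solve(K,[*uv,1]);d/=np.linalg.norm(d)
        P=np.eye(3)-np.outer(d,d);A.append(P);B.append(P@M[:3,3])
    return np.linalg.lstsq(np.vstack(A),np.hstack(B),rcond=None)[0]
for c in T:
    a=s(T[c],5,(345,225));b=s(S[c],5,(170,140))
    x=pix2w(f,*a,.083);y=pix2w(g,*b,.083);d=pix2w(f,*s(D[c],5,(345,225)),.019)
    print(c,'top',x[:2].round(4),'scene',y[:2].round(4),'stereo',stereo(a,b).round(4),'dish',d[:2].round(4),'r',np.hypot(*y[:2]).round(3))
N=np.array([pix2w(f,*s(p,4.5,(160,160)),.019) for p in [(169,227),(304,265),(441,306),(579,347)]])
print(N.round(4),np.linalg.norm(np.diff(N,axis=0),axis=1),np.hypot(N[:,0],N[:,1]))
c=N.mean(0);dv=N[0]-N[3];yaw=np.arctan2(-dv[0],dv[1]);print(c,yaw)
print(pix2w(f,*s((676,370),4.5,(160,160)),.032))
E
```

```text
w top [ 0.5327 -0.0939] scene [ 0.5288 -0.0959] stereo [ 0.5316 -0.0934  0.0869] dish [ 0.5346 -0.101 ] r 0.537
y top [ 0.5247 -0.1686] scene [ 0.5204 -0.1691] stereo [ 0.5233 -0.1672  0.0866] dish [ 0.5228 -0.1702] r 0.547
b top [ 0.5147 -0.2365] scene [ 0.5101 -0.2377] stereo [ 0.5134 -0.2348  0.0871] dish [ 0.5103 -0.2388] r 0.563
r top [ 0.4991 -0.305 ] scene [ 0.495  -0.3056] stereo [ 0.4979 -0.3032  0.0865] dish [ 0.4983 -0.307 ] r 0.582
[[0.5815 0.2781 0.019 ]
 [0.5671 0.2104 0.019 ]
 [0.5515 0.1421 0.019 ]
 [0.536  0.074  0.019 ]] [0.06922608 0.07002522 0.06984908] [0.64455987 0.60488624 0.56949161 0.54108306]
[0.55901979 0.17614728 0.019     ] -0.21928172211159883
[0.52521383 0.02636517 0.032     ]
```

```bash
cat >> h.py <<'E'
def yawnow(o=None):
    from scipy.spatial.transform import Rotation as R
    o=o or r.get_obs();M=R.from_rotvec(o['orientation']).as_matrix();return np.arctan2(M[1,0],M[0,0]),M
def plan(wps,grip,step=5.,turn=10.,start=None):
    """wps: x,y,z(m),yaw deg"""
    o=r.get_obs();y,_=yawnow(o);p=np.array(o['tcp_pos'])*100;y=np.degrees(y)
    print('t',round(o['clock'],2),'start',p.round(2),round(y,2))
    rows=[]
    for w in wps:
        tgt=np.array(w[:3])*100;ty=w[3];g=w[4] if len(w)>4 else grip;st=w[5] if len(w)>5 else step
        n=int(max(1,np.ceil(np.linalg.norm(tgt-p)/st),np.ceil(abs(ty-y)/turn)))
        for k in range(n):
            c=np.radians(y);X=np.array([np.cos(c),np.sin(c),0]);Y=np.array([0,0,-1.]);Z=np.cross(X,Y)
            d=(tgt-p)/(n-k);t=np.array([d@X,d@Y,d@Z]).round(1)
            s=round(-(ty-y)/(n-k),1)
            p=p+t[0]*X+t[1]*Y+t[2]*Z;y-=s
            rows.append([*(float(q) for q in t+0.),float(s)+0.,g])
    for i in range(0,len(rows),12): print(rows[i:i+12])
E
python3 - <<'E'
from h import *
plan([(.40,.55,.22,50),(.53,.32,.2,20),(.57,.1,.18,-1),(.531,-.095,.17,-10)],1,5.5)
E
```

```text
t 0.6 start [19.03 64.76 24.53] 73.62
[[-0.7, 0.5, -4.6, 4.7, 1], [-0.3, 0.5, -4.6, 4.7, 1], [0.1, 0.5, -4.6, 4.7, 1], [0.4, 0.5, -4.6, 4.8, 1], [0.8, 0.5, -4.6, 4.7, 1], [-1.8, 0.4, -4.9, 6.0, 1], [-1.3, 0.4, -5.1, 6.0, 1], [-0.8, 0.4, -5.2, 6.0, 1], [-0.2, 0.4, -5.3, 6.0, 1], [0.3, 0.4, -5.3, 6.0, 1], [-0.8, 0.4, -4.4, 4.2, 1], [-0.4, 0.4, -4.5, 4.2, 1]]
[[-0.1, 0.4, -4.5, 4.2, 1], [0.2, 0.4, -4.4, 4.2, 1], [0.6, 0.4, -4.5, 4.2, 1], [-0.9, 0.3, -4.9, 2.3, 1], [-0.7, 0.2, -4.9, 2.2, 1], [-0.5, 0.3, -4.9, 2.3, 1], [-0.3, 0.2, -5.0, 2.2, 1]]
```

>>> send_rows(
  plan=[
    [-0.7, 0.5, -4.6, 4.7, 1],
    [-0.3, 0.5, -4.6, 4.7, 1],
    [0.1, 0.5, -4.6, 4.7, 1],
    [0.4, 0.5, -4.6, 4.8, 1],
    [0.8, 0.5, -4.6, 4.7, 1],
    [-1.8, 0.4, -4.9, 6.0, 1],
    [-1.3, 0.4, -5.1, 6.0, 1],
    [-0.8, 0.4, -5.2, 6.0, 1],
    [-0.2, 0.4, -5.3, 6.0, 1],
    [0.3, 0.4, -5.3, 6.0, 1],
    [-0.8, 0.4, -4.4, 4.2, 1],
    [-0.4, 0.4, -4.5, 4.2, 1],
  ],
  force=40,
)

```text
clock: 2.1
tcp_pos: [0.5465, 0.2305, 0.1923]
orientation: [-1.565, -0.158, 0.157]
contact_force: [0.9, 0.1, 0.3]
grip_width: 0.0855
```

>>> send_rows(
  plan=[
    [-0.1, 0.4, -4.5, 4.2, 1],
    [0.2, 0.4, -4.4, 4.2, 1],
    [0.6, 0.4, -4.5, 4.2, 1],
    [-0.9, 0.3, -4.9, 2.3, 1],
    [-0.7, 0.2, -4.9, 2.2, 1],
    [-0.5, 0.3, -4.9, 2.3, 1],
    [-0.3, 0.2, -5.0, 2.2, 1],
    [0, 0, 0, 0, 1],
    [0, 0, 0, 0, 1],
  ],
)

```text
clock: 3.22
tcp_pos: [0.5317, -0.0945, 0.1704]
orientation: [-1.566, 0.136, -0.137]
contact_force: [-0.2, -0.7, -0.4]
grip_width: 0.0853
```

```bash
python3 - <<'E'
from h import *
import pickle
f=grab('top','t1.png');g=grab('scene','s1.png')
pickle.dump((f,g),open('f1.pkl','wb'))
plan([(.531,-.095,.1,-10),(.531,-.095,.05,-10,1,3)],1,5.)
o=r.get_obs();
for F in(f,g):print(w2pix(F,o['tcp_pos']))
E
```

```text
t 3.33 start [53.19 -9.34 17.03] -9.82
[[0.0, 3.5, -0.1, 0.1, 1], [-0.1, 3.5, -0.1, 0.1, 1], [0.0, 2.5, 0.0, 0.0, 1], [0.0, 2.5, 0.0, 0.0, 1]]
[373.68718845 226.83750721]
[275.29694203 174.01526647]
```

View pics/t1.png

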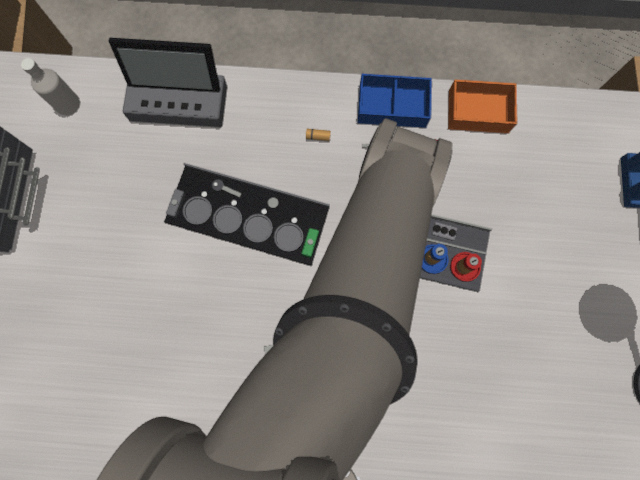

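View pics/s1.png

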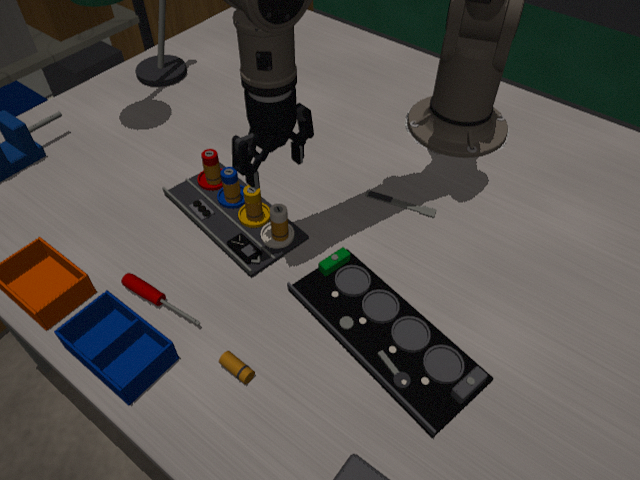

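>>> send_rows(
  plan=[
    [-0.1, 3.5, 0.1, 0.1, 1],
    [0, 3.5, 0, 0, 1],
    [0.0, 2.5, 0.0, 0.0, 1],
    [0.0, 2.5, 0.0, 0.0, 1],
    [0, 0, 0, 0, 1],
  ],
)

```text
clock: 3.95
tcp_pos: [0.5297, -0.0923, 0.0488]
orientation: [-1.566, 0.139, -0.133]
contact_force: [0.4, -0.1, -0.6]
grip_width: 0.0855
```

```bash
python3 - <<'E'
from h import *
g=grab('scene','s2.png');cv2.imwrite('pics/s2c.png',cv2.resize(g['image'][100:280,140:340,::-1],None,fx=3,fy=3))
o=r.get_obs();print(o['tcp_pos'],o['contact_force'],o['clock'])
E
```

```text
[ 0.53054366 -0.09277704  0.04997114] [0.29238464 0.21224838 0.84076559] 4.0
```

View pics/s2c.png

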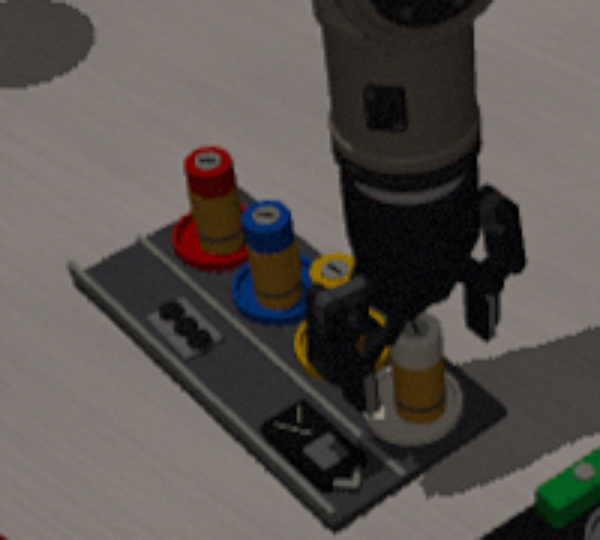

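```bash
python3 - <<'E'
from h import *
f=r.grab_frame('scene')
o=r.get_obs();p=o['tcp_pos'];y,M=yawnow(o)
c=lambda q:((w2pix(f,q)-[140,100])*3).round(0)
for h in(.05,.063,.083):
    q=np.array([p[0],p[1],h]);print(h,c(q),c(q+M[:,0]*.042),c(q-M[:,0]*.042))
E
```

```text
0.05 [418. 369.] [364. 403.] [470. 336.]
0.063 [417. 354.] [363. 389.] [470. 321.]
0.083 [416. 331.] [360. 366.] [469. 298.]
```

>>> send_rows(
  plan=[
    [0, 0, 0, 0, 0],
    [0, 0, 0, 0, 0],
    [0, 0, 0, 0, 0],
    [0, 0, 0, 0, 0],
    [0, 0, 0, 0, 0],
    [0, 0, 0, 0, 0],
  ],
)

```text
clock: 4.8
tcp_pos: [0.5309, -0.0939, 0.0509]
orientation: [-1.566, 0.138, -0.139]
contact_force: [-1.1, 0.3, 5.9]
grip_width: 0.0311
```

```bash
python3 - <<'E'
from h import *
g=grab('scene','s3.png');cv2.imwrite('pics/s3c.png',cv2.resize(g['image'][100:280,140:340,::-1],None,fx=3,fy=3))
o=r.get_obs();print(o['tcp_pos'],o['contact_force'],o['clock'],o['grip_width'])
E
```

```text
[ 0.53096807 -0.09392498  0.05092179] [-0.9082597   0.89667835  6.10885797] 4.85 0.031260947594318106
```

View pics/s3c.png

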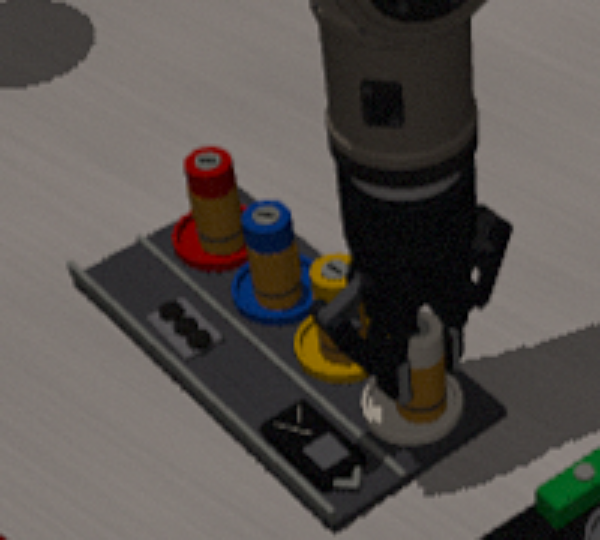

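```bash
python3 - <<'E'
import pickle
from h import *
f,g=pickle.load(open('f0.pkl','rb'))
im=g['image'][230:400,270:470,::-1].copy();im=cv2.resize(im,None,fx=4,fy=4,interpolation=cv2.INTER_CUBIC)
N=[[0.5815,0.2781],[0.5671,0.2104],[0.5515,0.1421],[0.536,0.074]]
for n in N:
    pts=np.array([(w2pix(g,[n[0]+.031*np.cos(a),n[1]+.031*np.sin(a),.019])-[270,230]+.5)*4-.5 for a in np.linspace(0,6.28,60)])
    cv2.polylines(im,[pts.astype(np.int32)],True,(0,0,255),1)
cv2.imwrite('pics/n.png',im)
plan([(.531,-.094,.075,-10,0,1.3),(.531,-.094,.145,-10,0,3.5),(.5345,.0735,.15,-12.3,0,4),(.5345,.0735,.07,-12.3,0,3.3),(.5345,.0735,.053,-12.3,0,1)],0)
E
```

```text
t 4.85 start [53.1  -9.39  5.09] -10.08
[[0.0, -1.2, 0.0, 0.0, 0], [0.0, -1.2, 0.0, -0.1, 0], [0.0, -2.3, 0.0, 0.0, 0], [0.0, -2.4, 0.0, 0.0, 0], [0.0, -2.3, 0.0, 0.0, 0], [-0.5, -0.1, 3.3, 0.5, 0], [-0.5, -0.1, 3.3, 0.5, 0], [-0.6, -0.1, 3.3, 0.4, 0], [-0.6, -0.1, 3.3, 0.5, 0], [-0.6, -0.1, 3.3, 0.4, 0], [0.0, 2.7, 0.0, 0.0, 0], [0.0, 2.6, 0.0, 0.0, 0]]
[[0.0, 2.7, 0.0, 0.0, 0], [0.0, 0.8, 0.0, 0.0, 0], [0.0, 0.9, 0.0, 0.0, 0]]
```

View pics/n.png

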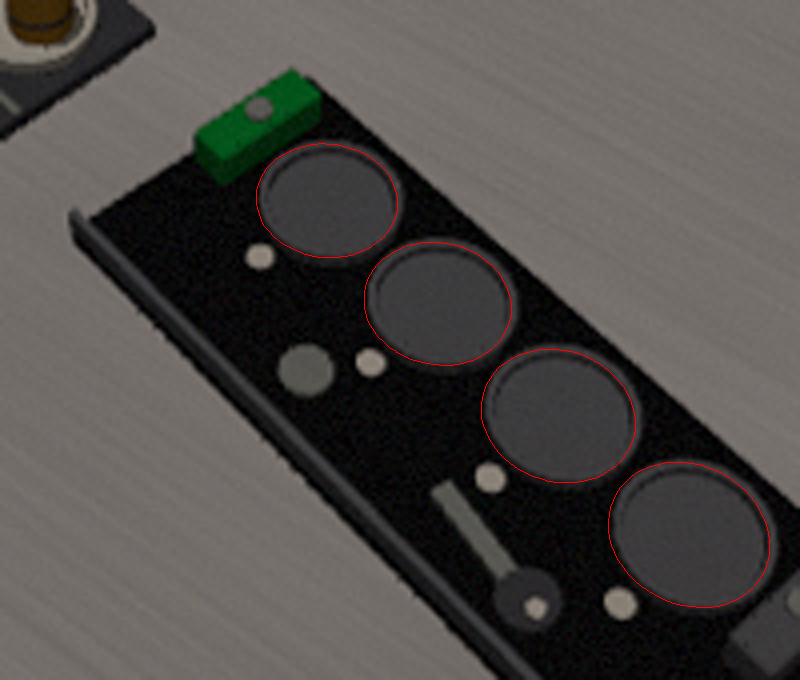

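>>> send_rows(
  plan=[
    [0.0, -1.2, 0.0, 0.0, 0],
    [0.0, -1.2, 0.0, 0, 0],
    [0.0, -2.3, 0.0, 0.0, 0],
    [0.0, -2.4, 0.0, 0.0, 0],
    [0.0, -2.3, 0.0, 0.0, 0],
    [-0.5, -0.1, 3.3, 0.5, 0],
    [-0.5, -0.1, 3.3, 0.5, 0],
    [-0.6, -0.1, 3.3, 0.4, 0],
    [-0.6, -0.1, 3.3, 0.5, 0],
    [-0.6, -0.1, 3.3, 0.4, 0],
    [0, 0, 0, 0, 0],
    [0, 0, 0, 0, 0],
  ],
)

```text
clock: 6.35
tcp_pos: [0.5346, 0.0728, 0.1497]
orientation: [-1.564, 0.17, -0.17]
contact_force: [0.2, -0.6, -2.7]
grip_width: 0.0312
```

```bash
python3 - <<'E'
from h import *
g=grab('scene','s4.png');cv2.imwrite('pics/s4c.png',cv2.resize(g['image'][100:300,200:420,::-1],None,fx=3,fy=3))
o=r.get_obs();print(o['tcp_pos'],o['contact_force'],o['clock'],o['grip_width'])
plan([(.5345,.0735,.07,-12.3,0,3.),(.5345,.0735,.053,-12.3,0,1)],0)
E
```

```text
[0.53457984 0.07219857 0.14961978] [ 0.92153041 -0.04107632 -2.13810084] 6.4 0.030975345150898934
t 6.4 start [53.46  7.22 14.96] -12.45
[[0.0, 2.7, 0.0, -0.1, 0], [0.0, 2.6, 0.1, 0.0, 0], [0.0, 2.7, 0.0, -0.1, 0], [0.0, 0.8, 0.0, 0.0, 0], [0.0, 0.9, 0.0, 0.0, 0]]
```

View pics/s4c.png

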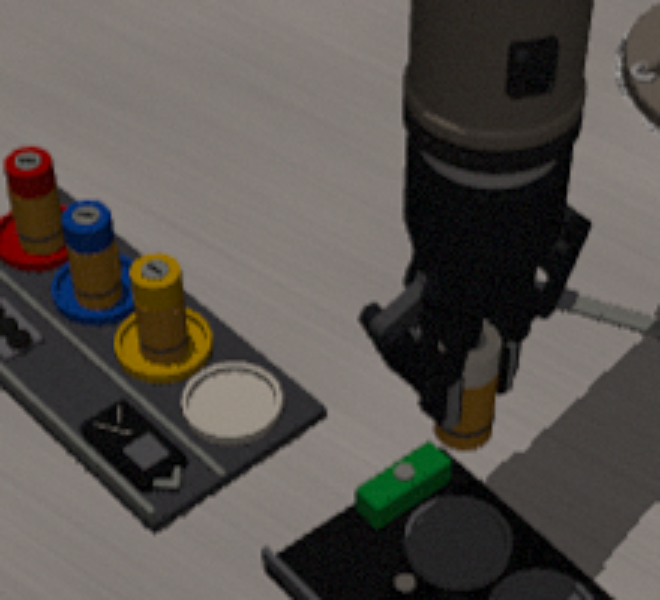

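>>> send_rows(
  plan=[
    [0.0, 2.7, 0.1, 0, 0],
    [0.0, 2.6, 0, 0.0, 0],
    [0.0, 2.6, 0.0, 0, 0],
    [0.0, 1, 0.0, 0.0, 0],
    [0.0, 0.8, 0.0, 0.0, 0],
    [0, 0, 0, 0, 0],
    [0, 0, 0, 0, 0],
  ],
)

```text
clock: 7.28
tcp_pos: [0.5355, 0.0744, 0.053]
orientation: [-1.564, 0.169, -0.171]
contact_force: [-0.1, -0.6, -1.1]
grip_width: 0.0313
```

```bash
python3 - <<'E'
from h import *
g=grab('scene','s5.png');cv2.imwrite('pics/s5c.png',cv2.resize(g['image'][150:350,260:460,::-1],None,fx=3,fy=3))
o=r.get_obs();print(o['tcp_pos'],o['contact_force'],o['clock'],o['grip_width'])
E
```

```text
[0.53545568 0.07447681 0.05299574] [-0.45644998  0.48405559 -1.85929001] 7.325 0.031157664286968416
```

View pics/s5c.png

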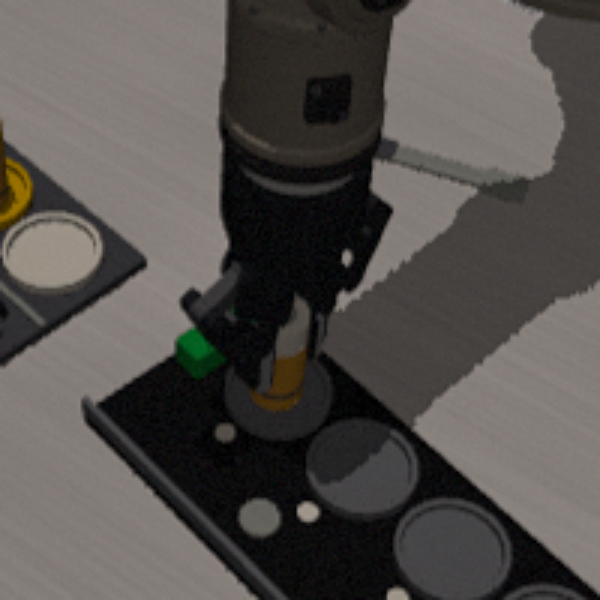

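>>> send_rows(
  plan=[
    [0, 0.2, 0, 0, 0],
    [0, 0, 0, 0, 0],
    [0, 0, 0, 0, 1],
    [0, 0, 0, 0, 1],
    [0, 0, 0, 0, 1],
    [0, 0, 0, 0, 1],
    [0, 0, 0, 0, 1],
    [0, -2, 0, 0, 1],
    [0, -4, 0, 0, 1],
    [0, -4, 0, 0, 1],
  ],
)

```text
clock: 8.57
tcp_pos: [0.5346, 0.0742, 0.1512]
orientation: [-1.565, 0.17, -0.169]
contact_force: [0.6, 0.6, 0.5]
grip_width: 0.0862
```

```bash
python3 - <<'E'
from h import *
g=grab('scene','s6.png');cv2.imwrite('pics/s6c.png',cv2.resize(g['image'][120:320,200:420,::-1],None,fx=3,fy=3))
o=r.get_obs();print(o['tcp_pos'],o['contact_force'],o['clock'],o['grip_width'])
plan([(.522,-.1685,.15,-10,1,5.5),(.522,-.1685,.05,-10,1,3.4)],1)
E
```

```text
[0.53758944 0.07431487 0.15600207] [ 1.5500045  -0.19772748  3.09098782] 8.625 0.08562206523196095
t 8.62 start [53.76  7.43 15.6 ] -12.43
[[0.7, 0.1, -4.8, -0.5, 1], [0.7, 0.1, -4.8, -0.5, 1], [0.7, 0.1, -4.8, -0.5, 1], [0.6, 0.2, -4.9, -0.5, 1], [0.6, 0.1, -4.8, -0.4, 1], [0.0, 3.3, 0.0, 0.0, 1], [0.0, 3.4, 0.0, 0.0, 1], [0.0, 3.3, 0.0, 0.0, 1]]
```

View pics/s6c.png

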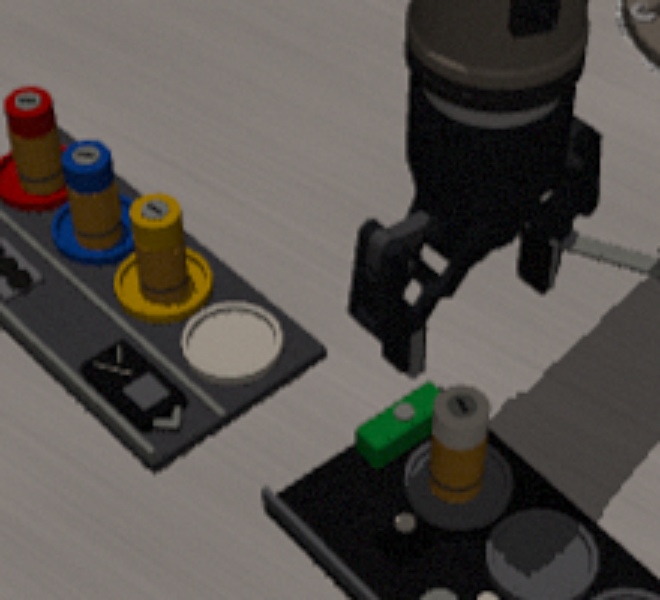

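>>> send_rows(
  plan=[
    [0.7, 0, -4.8, -0.5, 1],
    [0.7, 0, -4.8, -0.5, 1],
    [0.7, 0, -4.8, -0.5, 1],
    [0.7, 0, -4.9, -0.5, 1],
    [0.7, 0, -4.8, -0.4, 1],
    [0.0, 0, 0.0, 0.0, 1],
    [0.0, 0, 0.0, 0.0, 1],
  ],
)

```text
clock: 9.5
tcp_pos: [0.5216, -0.1683, 0.15]
orientation: [-1.566, 0.137, -0.137]
contact_force: [-0.5, 0.9, -0.5]
grip_width: 0.0853
```

```bash
python3 - <<'E'
from h import *
plan([(.522,-.1685,.05,-10,1,3.4)],1)
E
```

```text
t 9.5 start [ 52.16 -16.83  15.  ] -9.99
[[0.0, 3.3, 0.0, 0.0, 1], [0.0, 3.4, 0.0, 0.0, 1], [0.0, 3.3, 0.0, 0.0, 1]]
```

>>> send_rows(
  plan=[
    [0.0, 3.3, 0.0, 0.0, 1],
    [0.0, 3.4, 0.0, 0.0, 1],
    [0.0, 3.3, 0.0, 0.0, 1],
    [0, 0, 0, 0, 1],
    [0, 0, 0, 0, 1],
    [0, 0, 0, 0, 0],
    [0, 0, 0, 0, 0],
    [0, 0, 0, 0, 0],
    [0, 0, 0, 0, 0],
    [0, 0, 0, 0, 0],
    [0, 0, 0, 0, 0],
  ],
)

```text
clock: 10.88
tcp_pos: [0.5222, -0.1689, 0.051]
orientation: [-1.566, 0.136, -0.138]
contact_force: [-1.4, 1.1, 5.4]
grip_width: 0.0313
```

```bash
python3 - <<'E'
from h import *
g=grab('scene','s7.png');cv2.imwrite('pics/s7c.png',cv2.resize(g['image'][100:300,140:360,::-1],None,fx=3,fy=3))
o=r.get_obs();print(o['tcp_pos'],o['contact_force'],o['clock'],o['grip_width'])
plan([(.522,-.1685,.075,-10,0,1.3),(.522,-.1685,.145,-10,0,3.5),(.550,.142,.15,-12.3,0,4.5)],0)
E
```

```text
[ 0.52219332 -0.16887538  0.05097936] [-0.38810442 -0.116786    6.56677626] 10.925 0.031006384001472806
t 10.93 start [ 52.22 -16.89   5.1 ] -9.98
[[0.0, -1.2, 0.0, 0.0, 0], [0.0, -1.2, 0.0, 0.0, 0], [0.0, -2.3, 0.0, 0.0, 0], [0.0, -2.4, 0.0, 0.0, 0], [0.0, -2.3, 0.0, 0.0, 0], [-0.4, -0.1, 4.4, 0.3, 0], [-0.4, -0.1, 4.4, 0.3, 0], [-0.4, -0.1, 4.5, 0.3, 0], [-0.5, -0.1, 4.4, 0.4, 0], [-0.5, 0.0, 4.5, 0.3, 0], [-0.5, -0.1, 4.4, 0.4, 0], [-0.5, 0.0, 4.4, 0.3, 0]]
```

View pics/s7c.png

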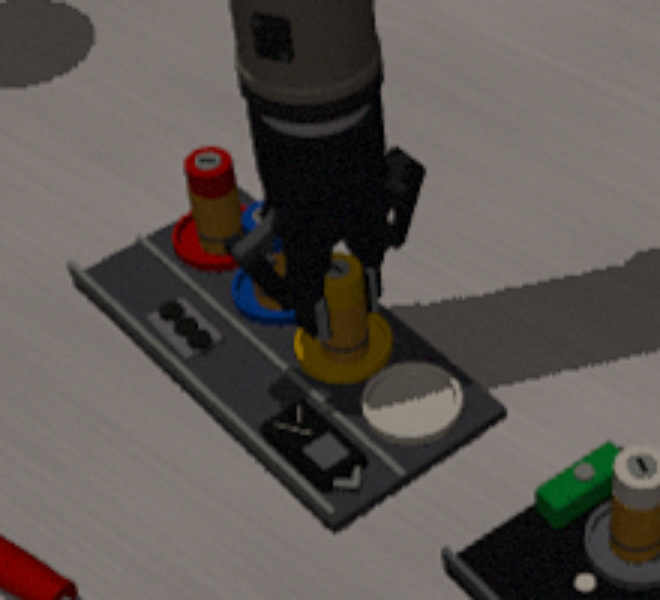

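>>> send_rows(
  plan=[
    [0.0, -1.2, 0.0, 0.0, 0],
    [0.0, -1.2, 0.0, 0.0, 0],
    [0.0, -2.3, 0.0, 0.0, 0],
    [0.0, -2.6, 0.0, 0.0, 0],
    [0.0, -2.6, 0.0, 0.0, 0],
    [-0.4, -0.1, 4.4, 0.3, 0],
    [-0.4, -0.1, 4.4, 0.3, 0],
    [-0.4, 0, 4.5, 0.3, 0],
    [-0.5, 0, 4.4, 0.4, 0],
    [-0.5, 0.0, 4.5, 0.3, 0],
    [-0.5, 0, 4.4, 0.4, 0],
    [-0.5, 0.0, 4.4, 0.3, 0],
  ],
)

```text
clock: 12.42
tcp_pos: [0.549, 0.143, 0.1521]
orientation: [-1.564, 0.168, -0.169]
contact_force: [0.1, 0.3, -1.6]
grip_width: 0.0311
```

>>> send_rows(
  plan=[
    [0, 0, 0, 0, 0],
    [0, 0, 0, 0, 0],
  ],
)

```text
clock: 12.68
tcp_pos: [0.5489, 0.1411, 0.1516]
orientation: [-1.565, 0.168, -0.168]
contact_force: [-0.5, -1.0, -2.4]
grip_width: 0.0309
```

```bash
python3 - <<'E'
from h import *
g=grab('scene','s8.png');cv2.imwrite('pics/s8c.png',cv2.resize(g['image'][120:320,230:450,::-1],None,fx=3,fy=3))
plan([(.550,.142,.07,-12.3,0,3),(.550,.142,.052,-12.3,0,1)],0)
E
```

```text
t 12.72 start [54.9  14.03 15.16] -12.36
[[0.0, 2.7, 0.1, 0.0, 0], [0.0, 2.7, 0.0, 0.0, 0], [0.1, 2.8, 0.1, -0.1, 0], [0.0, 0.9, 0.0, 0.0, 0], [0.0, 0.9, 0.0, 0.0, 0]]
```

View pics/s8c.png

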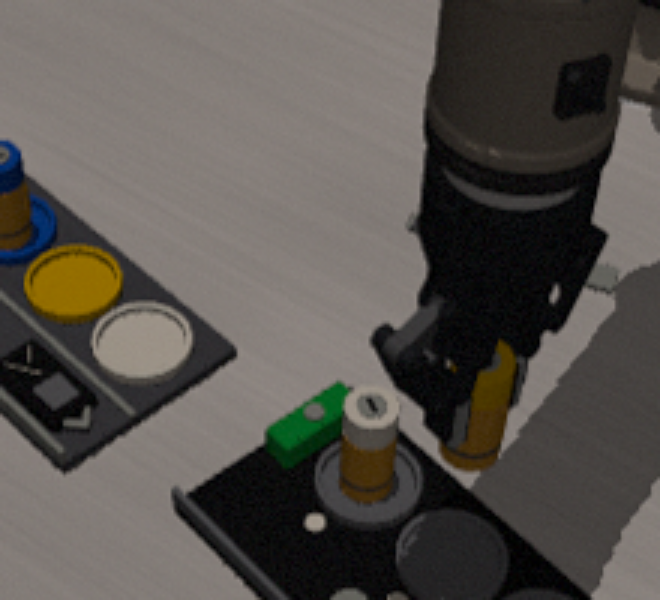

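>>> send_rows(
  plan=[
    [0.0, 2.7, 0.1, 0.0, 0],
    [0.0, 2.7, 0.0, 0.0, 0],
    [0.1, 2.7, 0.1, 0, 0],
    [0.0, 0.9, 0.0, 0.0, 0],
    [0.0, 0.9, 0.0, 0.0, 0],
    [0, 0, 0, 0, 0],
    [0, 0.1, 0, 0, 0],
    [0, 0, 0, 0, 0],
  ],
)

```text
clock: 13.72
tcp_pos: [0.5508, 0.1436, 0.0518]
orientation: [-1.564, 0.168, -0.169]
contact_force: [0.0, -0.7, -1.6]
grip_width: 0.0315
```

```bash
python3 - <<'E'
from h import *
g=grab('scene','s9.png');cv2.imwrite('pics/s9c.png',cv2.resize(g['image'][170:350,270:470,::-1],None,fx=3,fy=3))
o=r.get_obs();print(o['tcp_pos'],o['contact_force'],o['clock'],o['grip_width'])
E
```

```text
[0.55076947 0.14356633 0.05177979] [ 0.66883549 -0.14807207 -1.92854384] 13.775 0.030991805307687963
```

View pics/s9c.png

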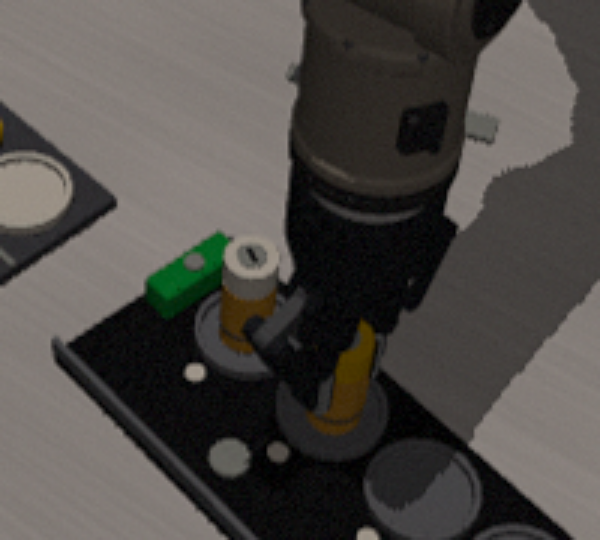

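>>> send_rows(
  plan=[
    [0, 0.1, 0, 0, 0],
    [0, 0, 0, 0, 0.5],
    [0, 0, 0, 0, 0.5],
    [0, 0, 0, 0, 1],
    [0, 0, 0, 0, 1],
    [0, 0, 0, 0, 1],
    [0, -2, 0, 0, 1],
    [0, -4, 0, 0, 1],
    [0, -4, 0, 0, 1],
    [0, 0, 0, 0, 1],
  ],
)

```text
clock: 15.02
tcp_pos: [0.5529, 0.1438, 0.1547]
orientation: [-1.56, 0.163, -0.173]
contact_force: [-0.2, 0.8, -0.9]
grip_width: 0.0851
```

```bash
python3 - <<'E'
from h import *
g=grab('scene','s10.png');cv2.imwrite('pics/s10c.png',cv2.resize(g['image'][140:340,210:430,::-1],None,fx=3,fy=3))
plan([(.512,-.237,.15,-10,1,5.5)],1)
E
```

```text
t 15.07 start [55.16 14.38 15.27] -12.28
[[0.6, 0.0, -5.4, -0.3, 1], [0.6, 0.0, -5.4, -0.3, 1], [0.5, 0.1, -5.5, -0.3, 1], [0.5, 0.0, -5.4, -0.3, 1], [0.5, 0.1, -5.5, -0.4, 1], [0.5, 0.0, -5.5, -0.3, 1], [0.4, 0.1, -5.4, -0.4, 1]]
```

View pics/s10c.png

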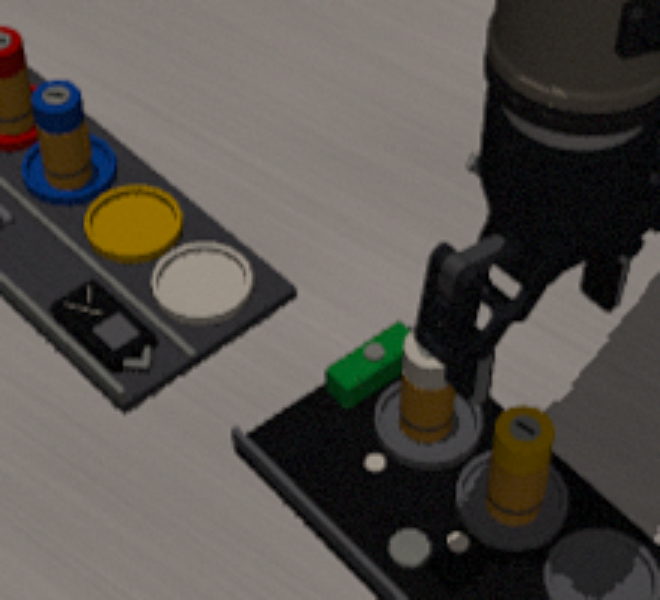

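>>> send_rows(
  plan=[
    [0.6, 0.0, -5.4, -0.3, 1],
    [0.6, 0.0, -5.4, -0.3, 1],
    [0.5, 0, -5.5, -0.3, 1],
    [0.5, 0.0, -5.4, -0.3, 1],
    [0.5, 0, -5.5, -0.4, 1],
    [0.5, 0.0, -5.5, -0.3, 1],
    [0.4, 0, -5.4, -0.4, 1],
    [0, 0, 0, 0, 1],
    [0, 0, 0, 0, 1],
    [0, 0, 0, 0, 1],
  ],
)

```text
clock: 16.32
tcp_pos: [0.5111, -0.2354, 0.1499]
orientation: [-1.566, 0.135, -0.134]
contact_force: [-0.4, 0.2, -0.7]
grip_width: 0.0852
```

```bash
python3 - <<'E'
from h import *
plan([(.512,-.237,.05,-10,1,3.4)],1)
E
```

```text
t 16.32 start [ 51.11 -23.54  14.99] -9.83
[[0.0, 3.3, 0.0, 0.1, 1], [0.1, 3.3, -0.1, 0.0, 1], [0.0, 3.4, 0.0, 0.1, 1]]
```

>>> send_rows(
  plan=[
    [0.0, 3.3, -0.1, 0.1, 1],
    [0.1, 3.3, -0.1, 0.0, 1],
    [0.0, 3.4, 0.0, 0.1, 1],
    [0, 0, 0, 0, 1],
    [0, 0, 0, 0, 1],
    [0, 0, 0, 0, 0],
    [0, 0, 0, 0, 0],
    [0, 0, 0, 0, 0],
    [0, 0, 0, 0, 0],
    [0, 0, 0, 0, 0],
    [0, 0, 0, 0, 0],
  ],
)

```text
clock: 17.7
tcp_pos: [0.5119, -0.2395, 0.051]
orientation: [-1.566, 0.139, -0.14]
contact_force: [-0.4, 0.9, 6.1]
grip_width: 0.031
```

```bash
python3 - <<'E'
from h import *
g=grab('scene','s11.png');cv2.imwrite('pics/s11c.png',cv2.resize(g['image'][80:280,140:360,::-1],None,fx=3,fy=3))
o=r.get_obs();print(o['tcp_pos'],o['contact_force'],o['clock'],o['grip_width'])
plan([(.512,-.237,.075,-10,0,1.3),(.512,-.237,.152,-10,0,3.5),(.566,.210,.152,-12.3,0,4.8)],0)
E
```

```text
[ 0.51189791 -0.23951888  0.05100879] [-1.08155636  0.59608684  6.11068118] 17.75 0.031218338232574108
t 17.75 start [ 51.19 -23.95   5.1 ] -10.18
[[0.0, -1.2, 0.1, -0.1, 0], [0.0, -1.2, 0.1, -0.1, 0], [0.0, -2.6, 0.0, 0.0, 0], [0.0, -2.5, 0.0, 0.0, 0], [0.0, -2.6, 0.0, 0.0, 0], [-0.2, 0.0, 4.5, 0.2, 0], [-0.3, 0.0, 4.5, 0.2, 0], [-0.3, 0.0, 4.5, 0.2, 0], [-0.3, 0.0, 4.5, 0.2, 0], [-0.3, 0.0, 4.5, 0.3, 0], [-0.3, 0.0, 4.5, 0.2, 0], [-0.4, 0.0, 4.5, 0.3, 0]]
[[-0.4, 0.0, 4.5, 0.2, 0], [-0.4, 0.0, 4.5, 0.3, 0], [-0.3, 0.0, 4.5, 0.2, 0]]
```

View pics/s11c.png

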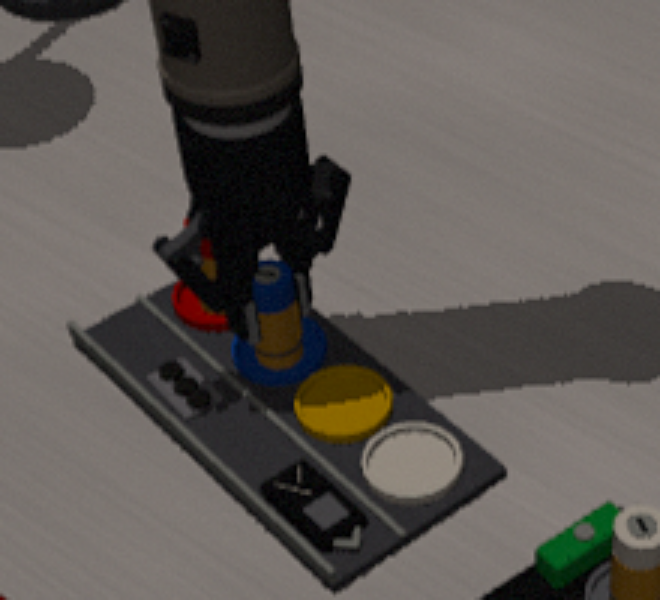

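>>> send_rows(
  plan=[
    [0.0, -1.2, 0, 0, 0],
    [0.0, -1.2, 0, 0, 0],
    [0.0, -2.6, 0.0, 0.0, 0],
    [0.0, -2.7, 0.0, 0.0, 0],
    [0.0, -2.6, 0.0, 0.0, 0],
    [-0.2, 0.0, 4.5, 0.2, 0],
    [-0.3, 0.0, 4.5, 0.2, 0],
    [-0.3, 0.0, 4.5, 0.2, 0],
    [-0.3, 0.0, 4.5, 0.2, 0],
    [-0.3, 0.0, 4.5, 0.3, 0],
    [-0.3, 0.0, 4.5, 0.2, 0],
    [-0.4, 0.0, 4.5, 0.3, 0],
  ],
  force=60,
)

```text
clock: 19.25
tcp_pos: [0.55, 0.0753, 0.1541]
orientation: [-1.564, 0.161, -0.162]
contact_force: [0.7, -0.9, -2.5]
grip_width: 0.0309
```

>>> send_rows(
  plan=[
    [-0.4, 0.0, 4.5, 0.2, 0],
    [-0.4, 0.0, 4.5, 0.2, 0],
    [-0.3, 0.0, 4.5, 0.1, 0],
    [0, 0, 0, 0, 0],
    [0, 0, 0, 0, 0],
    [0, 0, 0, 0, 0],
  ],
)

```text
clock: 20.0
tcp_pos: [0.5672, 0.2066, 0.1536]
orientation: [-1.565, 0.17, -0.17]
contact_force: [0.3, -0.5, -1.0]
grip_width: 0.0306
```

```bash
python3 - <<'E'
from h import *
g=grab('scene','s12.png');cv2.imwrite('pics/s12c.png',cv2.resize(g['image'][150:350,260:480,::-1],None,fx=3,fy=3))
plan([(.566,.209,.07,-12.3,0,3),(.566,.209,.051,-12.3,0,1)],0)
E
```

```text
t 20.05 start [56.72 20.67 15.36] -12.41
[[-0.1, 2.8, 0.1, 0.0, 0], [0.0, 2.8, 0.0, -0.1, 0], [-0.1, 2.8, 0.1, 0.0, 0], [0.0, 0.9, 0.0, 0.0, 0], [0.0, 1.0, 0.0, 0.0, 0]]
```

View pics/s12c.png

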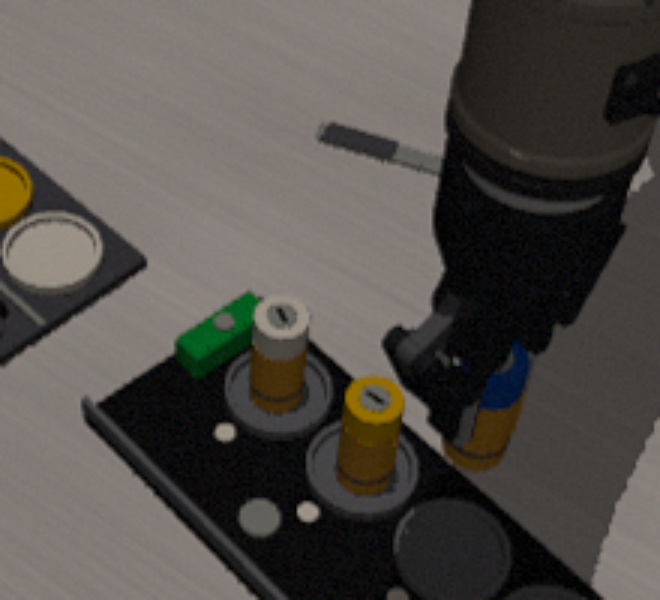

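>>> send_rows(
  plan=[
    [-0.1, 2.8, 0.1, 0.0, 0],
    [0.0, 2.8, 0.0, 0, 0],
    [0, 2.6, 0.1, 0.0, 0],
    [0.0, 0.8, 0.0, 0.0, 0],
    [0.0, 0.6, 0.0, 0.0, 0],
    [0, 0.3, 0, 0, 0],
    [0, 0.3, 0, 0, 0],
    [0, 0, 0, 0, 0],
    [0, 0, 0, 0, 0],
  ],
  force=30,
)

```text
clock: 21.18
tcp_pos: [0.5668, 0.2106, 0.0516]
orientation: [-1.564, 0.168, -0.168]
contact_force: [0.3, -0.1, -1.0]
grip_width: 0.0308
```

```bash
python3 - <<'E'
from h import *
g=grab('scene','s13.png');cv2.imwrite('pics/s13c.png',cv2.resize(g['image'][200:380,300:500,::-1],None,fx=3,fy=3))
o=r.get_obs();print(o['tcp_pos'],o['contact_force'],o['clock'],o['grip_width'])
E
```

```text
[0.566749   0.21060035 0.05155759] [ 0.21692351  0.61318535 -2.21704037] 21.225 0.031141597543481173
```

View pics/s13c.png

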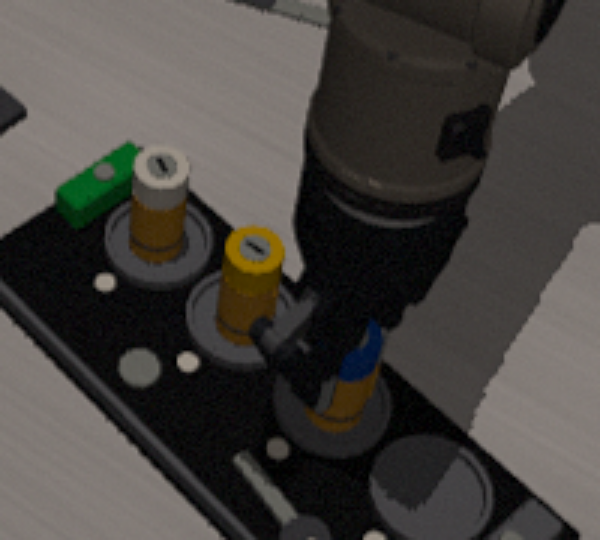

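>>> send_rows(
  plan=[
    [0, 0.1, 0, 0, 0],
    [0, 0.1, 0, 0, 0],
    [0, 0, 0, 0, 0],
    [0, 0, 0, 0, 0],
  ],
  force=20,
)

```text
clock: 21.72
tcp_pos: [0.5669, 0.2106, 0.051]
orientation: [-1.563, 0.168, -0.168]
contact_force: [-4.7, -0.8, 13.4]
grip_width: 0.0311
```

>>> send_rows(
  plan=[
    [0, -0.1, 0, 0, 0],
    [0, 0, 0, 0, 0.5],
    [0, 0, 0, 0, 0.5],
    [0, 0, 0, 0, 1],
    [0, 0, 0, 0, 1],
    [0, 0, 0, 0, 1],
    [0, -2, 0, 0, 1],
    [0, -4, 0, 0, 1],
    [0, -4, 0, 0, 1],
    [0, 0, 0, 0, 1],
    [0, 0, 0, 0, 1],
  ],
)

```text
clock: 23.1
tcp_pos: [0.5664, 0.2106, 0.1509]
orientation: [-1.564, 0.168, -0.168]
contact_force: [-0.2, 0.1, -0.7]
grip_width: 0.0856
```

```bash
python3 - <<'E'
from h import *
g=grab('scene','s14.png');cv2.imwrite('pics/s14c.png',cv2.resize(g['image'][170:370,290:510,::-1],None,fx=3,fy=3))
plan([(.4965,-.3035,.15,-10,1,5.6)],1)
E
```

```text
t 23.15 start [56.6  21.05 15.01] -12.26
[[0.4, 0.0, -5.2, -0.2, 1], [0.4, 0.0, -5.2, -0.2, 1], [0.4, 0.0, -5.2, -0.2, 1], [0.4, 0.0, -5.2, -0.2, 1], [0.3, 0.0, -5.2, -0.2, 1], [0.3, 0.0, -5.1, -0.3, 1], [0.3, 0.0, -5.2, -0.2, 1], [0.3, 0.0, -5.2, -0.3, 1], [0.2, 0.0, -5.1, -0.2, 1], [0.3, 0.0, -5.2, -0.3, 1]]
```

View pics/s14c.png

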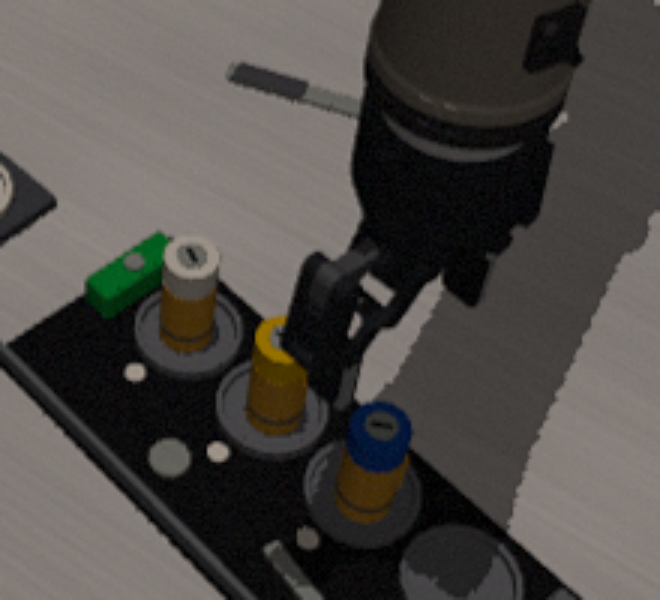

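>>> send_rows(
  plan=[
    [0.4, 0.0, -5.2, -0.2, 1],
    [0.4, 0.0, -5.2, -0.2, 1],
    [0.4, 0.0, -5.2, -0.2, 1],
    [0.4, 0.0, -5.2, -0.2, 1],
    [0.3, 0.0, -5.2, -0.2, 1],
    [0.3, 0.0, -5.1, -0.3, 1],
    [0.3, 0.0, -5.2, -0.2, 1],
    [0.3, 0.0, -5.2, -0.3, 1],
    [0.2, 0.0, -5.1, -0.2, 1],
    [0.3, 0.0, -5.2, -0.3, 1],
    [0, 0, 0, 0, 1],
    [0, 0, 0, 0, 1],
  ],
)

```text
clock: 24.65
tcp_pos: [0.4967, -0.3033, 0.1493]
orientation: [-1.565, 0.139, -0.136]
contact_force: [-0.8, -0.1, -0.8]
grip_width: 0.0852
```

>>> send_rows(
  plan=[
    [0, 0, 0, 0, 1],
    [0, 0, 0, 0, 1],
  ],
  force=60,
)

```text
clock: 24.9
tcp_pos: [0.4977, -0.3025, 0.1501]
orientation: [-1.566, 0.135, -0.135]
contact_force: [0.0, 0.1, -0.3]
grip_width: 0.0854
```

```bash
python3 - <<'E'
from h import *
plan([(.497,-.305,.05,-10,1,3.4)],1)
E
```

```text
t 24.9 start [ 49.77 -30.25  15.01] -9.86
[[0.0, 3.3, -0.1, 0.0, 1], [0.0, 3.4, -0.1, 0.1, 1], [0.0, 3.3, -0.1, 0.0, 1]]
```

>>> send_rows(
  plan=[
    [0.0, 3.3, -0.1, 0.0, 1],
    [0.0, 3.4, -0.1, 0.1, 1],
    [0.0, 3.3, 0, 0.0, 1],
    [0, 0, 0, 0, 1],
    [0, 0, 0, 0, 1],
    [0, 0, 0, 0, 0],
    [0, 0, 0, 0, 0],
    [0, 0, 0, 0, 0],
    [0, 0, 0, 0, 0],
    [0, 0, 0, 0, 0],
    [0, 0, 0, 0, 0],
  ],
)

```text
clock: 26.28
tcp_pos: [0.4973, -0.306, 0.051]
orientation: [-1.566, 0.137, -0.139]
contact_force: [-0.8, -0.3, 6.1]
grip_width: 0.0308
```

```bash
python3 - <<'E'
from h import *
g=grab('scene','s15.png');cv2.imwrite('pics/s15c.png',cv2.resize(g['image'][80:280,140:360,::-1],None,fx=3,fy=3))
o=r.get_obs();print(o['tcp_pos'],o['contact_force'],o['clock'],o['grip_width'])
plan([(.497,-.305,.075,-10,0,1.3),(.497,-.305,.152,-10,0,3.5),(.57,0,.155,-11,0,4.8),(.581,.276,.155,-12.3,0,4.8)],0)
E
```

```text
[ 0.49726756 -0.306041    0.05101633] [-0.10433599  2.08139496  5.93616547] 26.325 0.03086280990240449
t 26.32 start [ 49.73 -30.6    5.1 ] -10.08
[[0.0, -1.2, 0.0, 0.0, 0], [0.0, -1.2, 0.1, -0.1, 0], [0.0, -2.6, 0.0, 0.0, 0], [0.0, -2.5, 0.0, 0.0, 0], [0.0, -2.6, 0.0, 0.0, 0], [0.3, 0.0, 4.5, 0.1, 0], [0.3, 0.0, 4.5, 0.2, 0], [0.2, -0.1, 4.5, 0.1, 0], [0.2, 0.0, 4.5, 0.2, 0], [0.2, -0.1, 4.4, 0.1, 0], [0.2, 0.0, 4.5, 0.2, 0], [0.2, -0.1, 4.4, 0.1, 0]]
[[-0.7, 0.0, 4.6, 0.2, 0], [-0.7, 0.0, 4.5, 0.2, 0], [-0.7, 0.0, 4.5, 0.2, 0], [-0.7, 0.0, 4.6, 0.2, 0], [-0.8, 0.0, 4.5, 0.3, 0], [-0.8, 0.0, 4.6, 0.2, 0]]
```

View pics/s15c.png

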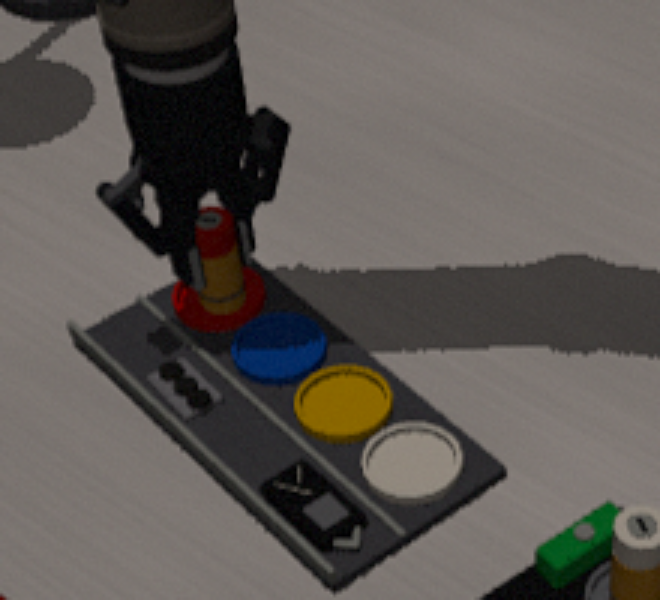

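>>> send_rows(
  plan=[
    [0.0, -1.2, 0.0, 0.0, 0],
    [0.0, -1.2, 0, 0, 0],
    [0.0, -2.6, 0.0, 0.0, 0],
    [0.0, -2.7, 0.0, 0.0, 0],
    [0.0, -2.6, 0.0, 0.0, 0],
    [0.1, 0.0, 2.2, 0.1, 0],
    [0.2, 0.0, 3.4, 0.1, 0],
    [0.3, 0, 4.5, 0.2, 0],
    [0.3, 0.0, 4.5, 0.2, 0],
    [0.3, 0, 4.5, 0.1, 0],
    [0.2, 0.0, 4.5, 0.2, 0],
    [0.2, 0, 4.5, 0.1, 0],
  ],
)

```text
clock: 27.82
tcp_pos: [0.5643, -0.0312, 0.1542]
orientation: [-1.565, 0.151, -0.153]
contact_force: [0.9, 0.3, -1.6]
grip_width: 0.0308
```

>>> send_rows(
  plan=[
    [0, 0.0, 3.3, 0.2, 0],
    [-0.7, 0.0, 4.5, 0.2, 0],
    [-0.7, 0.0, 4.5, 0.2, 0],
    [-0.7, 0.0, 4.5, 0.2, 0],
    [-0.8, 0.0, 4.5, 0.2, 0],
    [-0.7, 0.0, 4, 0.2, 0],
    [-0.5, 0, 3, 0, 0],
    [-0.3, 0, 1.7, 0, 0],
    [0, 0, 0, 0, 0],
    [0, 0, 0, 0, 0],
    [0, 0, 0, 0, 0],
  ],
)

```text
clock: 29.2
tcp_pos: [0.5821, 0.2682, 0.1535]
orientation: [-1.565, 0.17, -0.17]
contact_force: [0.2, -0.1, -2.2]
grip_width: 0.0305
```

```bash
python3 - <<'E'
from h import *
g=grab('scene','s16.png');cv2.imwrite('pics/s16c.png',cv2.resize(g['image'][170:370,320:540,::-1],None,fx=3,fy=3))
plan([(.581,.277,.07,-12.3,0,3),(.581,.277,.051,-12.3,0,1)],0)
E
```

```text
t 29.25 start [58.21 26.86 15.35] -12.4
[[-0.1, 2.8, 0.3, 0.0, 0], [-0.1, 2.8, 0.2, 0.0, 0], [-0.1, 2.7, 0.3, -0.1, 0], [0.0, 1.0, 0.0, 0.0, 0], [0.0, 0.9, 0.0, 0.0, 0]]
```

View pics/s16c.png

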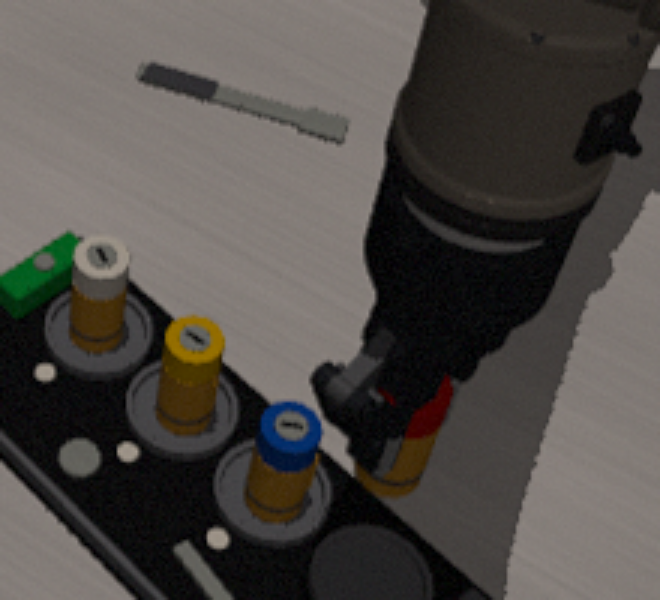

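>>> send_rows(
  plan=[
    [-0.1, 2.8, 0.3, 0.0, 0],
    [0, 2.8, 0.2, 0.0, 0],
    [0, 2.7, 0.3, 0, 0],
    [0.0, 1.0, 0.0, 0.0, 0],
    [0.0, 0.7, 0.0, 0.0, 0],
    [0, 0.1, 0, 0, 0],
    [0, 0.1, 0, 0, 0],
    [0, 0, 0, 0, 0],
    [0, 0, 0, 0, 0],
  ],
  force=30,
)

```text
clock: 30.38
tcp_pos: [0.5827, 0.2783, 0.0517]
orientation: [-1.564, 0.168, -0.169]
contact_force: [-0.1, 0.2, -1.2]
grip_width: 0.0308
```

```bash
python3 - <<'E'
from h import *
g=grab('scene','s17.png');cv2.imwrite('pics/s17c.png',cv2.resize(g['image'][210:390,340:540,::-1],None,fx=3,fy=3))
o=r.get_obs();print(o['tcp_pos'],o['contact_force'],o['clock'],o['grip_width'])
E
```

```text
[0.58264766 0.27831916 0.05159415] [-0.73538045  1.34182004 -0.71094754] 30.425 0.030569346237486673
```

View pics/s17c.png

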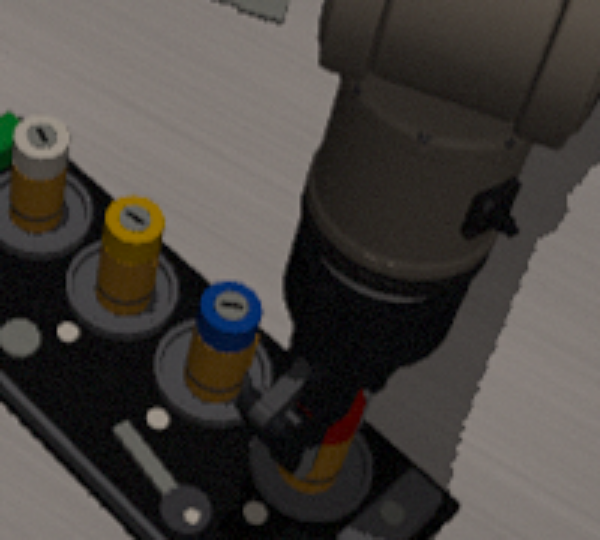

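>>> send_rows(
  plan=[
    [0, 0.1, 0, 0, 0],
    [0, 0, 0, 0, 0],
    [0, 0, 0, 0, 0.5],
    [0, 0, 0, 0, 0.5],
    [0, 0, 0, 0, 1],
    [0, 0, 0, 0, 1],
    [0, 0, 0, 0, 1],
    [0, -2, 0, 0, 1],
    [0, -4, 0, 0, 1],
    [0, -5, 0, 0, 1],
    [0, -5, 0, 0, 1],
  ],
)

```text
clock: 31.8
tcp_pos: [0.5826, 0.278, 0.2133]
orientation: [-1.564, 0.168, -0.169]
contact_force: [0.5, 0.2, -0.0]
grip_width: 0.0853
```

>>> send_rows(
  plan=[
    [0, 0, 5, 0, 1],
    [0, 0, 5, 0, 1],
    [0, 0, 5, 0, 1],
    [0, 0, 5, 0, 1],
    [0, 0, 5, 0, 1],
    [0, 0, 5, 0, 1],
    [0, 0, 0, 0, 1],
    [0, 0, 0, 0, 1],
  ],
)

```text
clock: 32.8
tcp_pos: [0.6467, 0.5705, 0.2112]
orientation: [-1.565, 0.168, -0.17]
contact_force: [0.1, -0.3, 0.7]
grip_width: 0.0855
```

```bash
python3 - <<'E'
from h import *
f=grab('top','t18.png');g=grab('scene','s18.png')
import pickle;pickle.dump((f,g),open('f2.pkl','wb'))
cv2.imwrite('pics/s18c.png',cv2.resize(g['image'][220:440,270:510,::-1],None,fx=3,fy=3))
cv2.imwrite('pics/t18c.png',cv2.resize(f['image'][150:280,150:340,::-1],None,fx=4,fy=4,interpolation=cv2.INTER_CUBIC))
o=r.get_obs();print(o['tcp_pos'],o['contact_force'],o['clock'],o['grip_width'])
E
```

```text
[0.64711976 0.56954236 0.21164212] [ 0.63108676 -0.29967223  0.44796079] 32.9 0.08512710824058278
```

View pics/s18c.png

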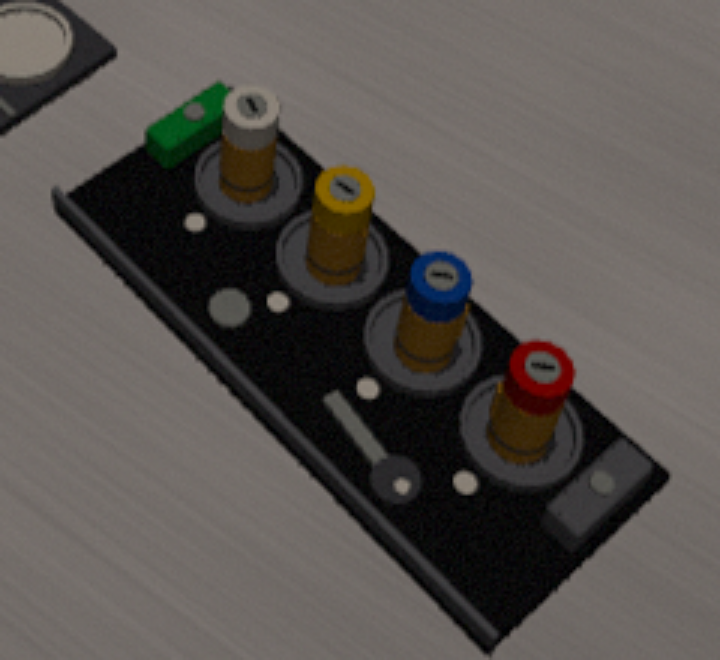

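View pics/t18c.png

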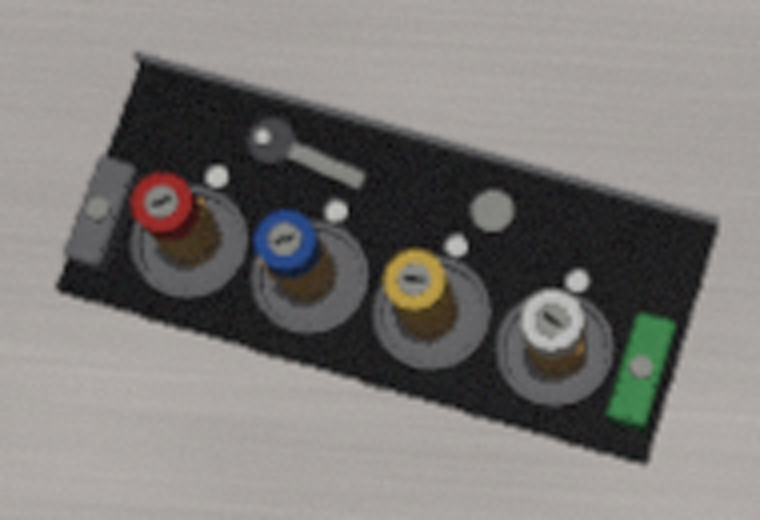

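Order from green is white, yellow, blue, red. Now I'll check the cap positions numerically.

```bash
python3 - <<'E'
import pickle
from h import *
f,g=pickle.load(open('f2.pkl','rb'))
N=[[0.536,0.074],[0.5515,0.1421],[0.5671,0.2104],[0.5815,0.2781]]
T=[(552,320),(414,279),(285,241),(162,203)];S=[(251,105),(344,188),(441,274),(541,367)]
for n,t,s in zip(N,T,S):
    a=pix2w(f,(t[0]+.5)/4-.5+150,(t[1]+.5)/4-.5+150,.083);b=pix2w(g,(s[0]+.5)/3-.5+270,(s[1]+.5)/3-.5+220,.083)
    print('mm err top',((a[:2]-n)*1e3).round(1),'scene',((b[:2]-n)*1e3).round(1))
print(r.get_obs()['qvel'].round(3))
E
```

```text
mm err top [ 0.2 -2. ] scene [-3.  -1.9]
mm err top [1.2 2.1] scene [-2.  2.]
mm err top [1. 2.] scene [-2.1  2.4]
mm err top [2.4 0.1] scene [0.2 0.8]
[ 0.004 -0.005 -0.002  0.002 -0.002 -0.002 -0.   ]
```

All of them are within about 4 mm of their nest centres, and the caps sit at the right height.

```bash
python3 - <<'E'
from bench import r
print(r.hand_in())
E
```

```text
the job is handed in; nothing more can be done
None
```

I moved all four cylinders into the dock and handed the job in at about 33 s of the 98 s allowed. From the green block to the grey block the order is white, yellow, blue, red, which matches the intake row from its left end.

- **Position:** in the last pictures from both cameras, all four cylinders stand upright in their nests. The measured cap positions are within about 4 mm of the nest centres; the limit is 14 mm.
- **Release:** the gripper was open, clear of the dock and touching nothing. I judged the cylinders at rest from the pictures and did not measure their speeds.
- **Camera disagreement:** the two cameras differ by 2 to 4 mm in x for the cap tops. They agree to about a pixel on the nests.
- **Tilt while carried:** the blue cylinder and, less certainly, the yellow one looked slightly tilted in the grip. Blue took a contact force of about 13 N when it was set down, and both straightened when released.

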